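Sort two washer spares into the divided tote

ROBOT

A 6-joint arm with a two-finger parallel gripper is mounted at the origin on the work surface. World frame = base frame: x ahead of the robot, y to its left, z up, the work surface at z = 0. Lengths are in m, angles in degrees, forces in N, time in s.
With the tool pointing down it reaches from about 0.3 to 0.775 m from the base axis. Payload 14.6 kg.
Tool frame: the origin (TCP) lies where the fingers leave the gripper's body, on its centre line; the fingertips stand 73 mm ahead of it and the grasp point (between the pads) lies 54 mm ahead of it; z points along the fingers, x is the direction in which the jaws open and shut, and the axes are right-handed (so a half turn about z gives the same grasp; the last joint's range is limited). The gripper opens to 85 mm and grips with 20 to 120 N. Pads are 22 mm wide; open, the fingers measure 114 mm over their backs; the gripper's body (76 mm by 85 mm) begins 54 mm behind the grasp point. The pads swing forward as they close: fully open they stand 13 mm farther back than shut.
Start: joints at [-78.129, 17.183, 87.147, -0, 75.671, -3.816], TCP at [0.149, -0.53, 0.304] pointing down, gripper open.
Joint ranges: [-173.82, 173.82], [-45.26, 126.66], [13.44, 144.39], [-59.66, 239.66], [0, 175.72], [-146.38, 146.38]. Speed limits (degrees/s): [127.2, 127.2, 147.25, 180, 180, 180].

INTERFACE

Orientations are given as [roll, pitch, yaw] about the fixed x, y, z axes, in that order (R = Rz(yaw) Ry(pitch) Rx(roll)).
In Python, from plant import telemetry, cams, order, finder gives the robot as it stands. The module is installed in compiled form; this text tells all that it offers.
- The arm moves only by the tool send_rows, never from a script. Its argument "moves" is a list of rows, each an object with "travel": the shift along the tool's x, y, z in cm, a list of three; "turn": the turn, a rotation vector about the tool's x, y, z in degrees, a list of three; "claw": the finger opening in cm, from 0 to 8.54. In form: [{"travel": [x, y, z], "turn": [ax, ay, az], "claw": claw}, ...]. A call has 1 to 20 rows; each row is the pose to reach, as a shift and turn from the pose commanded when the call began, along the tool's axes at that moment; what a row does not reach only later rows make up. A row lasts 1/10 s, in which the tool goes at most 50 mm and 8.59 degrees, less where a joint would pass 70% of its speed; a pose out of reach is approached as far as the arm can. A call with a gripper value outside its range is refused whole. The fingers move at their own pace and stop on an object; the grip force is fixed at half the most. Time passes only in rows, so rows that repeat a pose let the fingers close. It gives the time, the measured TCP pose, the force and the opening at its end, in the units of the state.
- telemetry.get_state(): the state, without advancing time (a new reading comes with each control period).
- cams.grab_frame(name): name is "side" or "top"; returns a dict with "pixels" (400x640x3 uint8, blue, green, red), "K" (3x3 intrinsics, pixels), "dist" ([k1, k2, p1, p2, k3] as OpenCV has them; the pictures are not rectified), "R" (3x3) and "t" (3): a world point X has camera coordinates R X + t. Camera axes: x right, y down, z forward; pixel columns grow to the right and rows downward; lengths in m; the calibration is good to about 2 mm. A picture is of the moment at which its call begins. There is no depth.
- order.finish_job(): hands the job in, once; it reports no verdict.
Trained networks look in a picture, given as the dict that the camera call returned (one of the last four; its "shot" number tells which), for a name from the list of things; names that differ only in an ending like _2 or _b are one class to them, and where a whole thing is asked for, a point or a joint stands for the part that bears it (a point fixed in the world has none). Each returns a list of dicts, best first, with "score" (0 to 1); they miss things now and then, are a little off and sometimes report something else, mostly with a low value. They report only what shows in the picture. A call takes as long as a camera call. They do not tell look-alikes from the thing itself.
- finder.outline_of(picture, name): "region" (400x640 bool, what is visible of it) and "at" ([column, row] in pixels, amid what is visible of it).
- finder.spot_point(picture, name): "at" ([column, row] in pixels: a listed point, or the origin of a listed thing).
The state is a dict: "time_s": time; "joints": joint angles; "qd": joint speeds; "joint_efforts": joint torques, N m; "eef_pos": TCP position; "tool_rot": TCP orientation; "ft_force": force on the tool from outside, world axes, zero at the start; "ft_torque": the same for the moment, N m; "opening": opening from 0.0 (shut) to 1.0 (fully open).
Only numpy, scipy, OpenCV 4.12 (cv2) and the standard library are available. Lean on these libraries where they do the work, as an engineer would, in place of code of your own. Each camera call takes 0.05 s, during which the arm holds its last target. There are 200 camera calls.

TASK

On this laundry repair bench, put the tall steel sleeve into the empty large compartment of the blue divided tote, and the brass hose fitting into the empty small compartment. Stand both parts upright on the floor of their compartments, with the fitting's wide foot down, and let go of them.

Things in the scene. Friction and masses are not known exactly. Their poses are not given: they have to be found in the camera images.
- sleeve_center (a point): Centre, half-way up, of the tall plain steel sleeve: a tube 60 mm in outer diameter, 48 mm bore, 70 mm tall, about 0.5 kg, standing loose on end in a row of parts in front of the tote. z is its axis (up), any yaw will do. Not the flat bearing of like diameter (20 mm tall), nor the smaller bushing (48 mm wide, 45 mm tall) already in the tote.
- fitting_center (a point): Centre, half-way up, of the brass hose fitting: 70 mm tall, about 0.13 kg, standing loose on end in the same row as the sleeve. Its round foot is 30 mm in diameter and 15 mm high; above it is a straight round stem 20 mm in diameter (barbs near its top under 1 mm). z is its axis (up), any yaw will do.
- large_bay_floor (a point): Centre of the floor of the large compartment, a square pocket 88 x 88 mm, 16 mm deep; sides along x and y, z up. Floor 24 mm, rim 40 mm above the bench. One of three in a row along its y, 100 mm apart, in any order, in a fixed blue tote 112 x 312 mm with black inserts, beyond the row of parts. The medium one (70 mm) holds a bushing, top 69 mm above the bench.
- small_bay_floor (a point): Centre of the floor of the small compartment of the same tote, a square pocket 54 x 54 mm, 16 mm deep; sides along x and y, z up. Floor 24 mm, rim 40 mm above the bench.
Mind the look-alikes: they are no part of the job. Of the things that look like the part that bears fitting_center, the larger one is meant.

How it is judged (in metres and radians):
At the end, for the whole second after the job is handed in: The sleeve stands on the floor of the large compartment and the fitting, foot down, on the floor of the small one: each axis within 22 mm (sleeve) or 19 mm (fitting) of the compartment's centre, the part's centre 28 to 42 mm above the compartment's floor, tilted less than 0.17 rad (horizontal distance between sleeve_center and large_bay_floor below 0.022 m and z of sleeve_center in the frame of large_bay_floor between 0.028 and 0.042 m and angle between each of sleeve_center, fitting_center's own z axis and vertical below 0.17 rad and horizontal distance between fitting_center and small_bay_floor below 0.019 m and z of fitting_center in the frame of small_bay_floor between 0.028 and 0.042 m); the robot touches nothing.
It also fails if it takes over 56 s, if anything falls off the work surface, if the arm or the gripper's body presses on something with over 40 N, if the wrist force passes 120 N, or if a joint passes its speed limit or range.

## Working session

There is one attempt and no reset: what is moved stays moved. The work goes in short steps, Python scripts to look and compute and a tool call to move; the robot and the scene stay as the last step left them, time stands still between calls to the robot, and variables do not carry over. Pictures are saved under pics/ and viewed, about 8 in all and at most 12, crops included, and the job is handed in when it is done.

Besides the shell and the picture viewer there is one more tool, called by a JSON object that holds its "api" and its "payload". send_rows: Moves the arm, as the interface text tells. Its arguments: {"type":"object","properties":{"moves":{"type":"array"}},"required":["moves"]}

```bash
mkdir -p pics
cat > h.py <<'E'
import numpy as np, cv2
from plant import telemetry, cams, order, finder
N=["sleeve_center","fitting_center","large_bay_floor","small_bay_floor"]
def tri(obs):
    A=[];b=[]
    for P,uv in obs:
        x,y=cv2.undistortPoints(np.array([[uv]],float),P["K"],np.array(P["dist"],float))[0,0]
        R=np.array(P["R"]);t=np.array(P["t"]).ravel()
        for c,r in((x,0),(y,1)):
            A.append(R[r]-c*R[2]);b.append(c*t[2]-t[r])
    s=np.linalg.lstsq(np.array(A),np.array(b),rcond=None);return s[0],s[1]
def atz(P,uv,z):
    x,y=cv2.undistortPoints(np.array([[uv]],float),P["K"],np.array(P["dist"],float))[0,0]
    R=np.array(P["R"]);t=np.array(P["t"]).ravel();o=-R.T@t;d=R.T@np.array([x,y,1]);return o+d*(z-o[2])/d[2]
def proj(P,X):
    return cv2.projectPoints(np.array(X,float).reshape(-1,3),cv2.Rodrigues(np.array(P["R"],float))[0],np.array(P["t"],float),np.array(P["K"],float),np.array(P["dist"],float))[0][:,0]
E
python3 - <<'E'
from h import *
np.set_printoptions(precision=4,suppress=True)
Z=dict(zip(N,[.035,.035,.024,.024]))
P={c:cams.grab_frame(c) for c in("side","top")}
for c in P:
    cv2.imwrite(f"pics/{c}1.png",P[c]["pixels"]); print(c,"cam at",-np.array(P[c]["R"]).T@np.array(P[c]["t"]).ravel())
    for n in N:
        for d in finder.spot_point(P[c],n): print(c,n,round(d["score"],2),np.round(d["at"],1),atz(P[c],d["at"],Z[n]))
    for n in N[:2]:
        for d in finder.outline_of(P[c],n): print(c,"outl",n,round(d["score"],2),np.round(d["at"],1),d["region"].sum())
print(telemetry.get_state())
E
```

```text
side cam at [ 0.4383 -0.8532  0.5568]
side sleeve_center 0.67 [261.5 237.3] [ 0.4277 -0.1369  0.035 ]
side fitting_center 0.95 [259.  296.6] [ 0.4165 -0.2971  0.035 ]
side fitting_center 0.55 [289.1 323.3] [ 0.4589 -0.3618  0.035 ]
side large_bay_floor 0.77 [359.1 218.4] [ 0.6277 -0.0902  0.024 ]
side small_bay_floor 0.96 [350.8 194.2] [0.6306 0.0063 0.024 ]
side outl sleeve_center 0.93 [256.1 237.3] 1370
side outl fitting_center 0.83 [288.3 330.2] 326
side outl fitting_center 0.59 [262.5 303.6] 474
top cam at [ 0.4281 -0.0381  1.0303]
top sleeve_center 0.78 [355.7 244.6] [ 0.4274 -0.1377  0.035 ]
top fitting_center 0.61 [420.1 247.6] [ 0.4211 -0.2949  0.035 ]
top fitting_center 0.38 [444.1 232.9] [ 0.4572 -0.3546  0.035 ]
top large_bay_floor 0.73 [334.7 165.9] [ 0.6244 -0.0868  0.024 ]
top outl sleeve_center 0.62 [362.3 242.9] 281
{'time_s': 0.7, 'joints': array([-78.1276,  17.1816,  87.1462,   0.0022,  75.6707,  -3.8154]), 'qd': array([-0.024 ,  0.0435, -0.0212,  0.102 , -0.0758, -0.0085]), 'joint_efforts': array([ -0.0028, -54.327 , -36.1952,  -0.0001,   0.0006,   0.    ]), 'eef_pos': array([ 0.1487, -0.5295,  0.3039]), 'tool_rot': array([-179.9979,   -0.0016,  -74.3128]), 'ft_force': array([-0.9067,  0.8572,  0.5772]), 'ft_torque': array([-0.0422, -0.0301,  0.0303]), 'opening': 0.9973698848784058}
```

Run:
```python
import cv2
a=cv2.imread("pics/side1.png")[150:390,170:450];cv2.imwrite("pics/s_c.png",cv2.resize(a,None,fx=2.5,fy=2.5,interpolation=2))
a=cv2.imread("pics/top1.png")[110:310,230:490];cv2.imwrite("pics/t_c.png",cv2.resize(a,None,fx=2.9,fy=2.9,interpolation=2))
```

```text
(no output)
```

View pics/s_c.png

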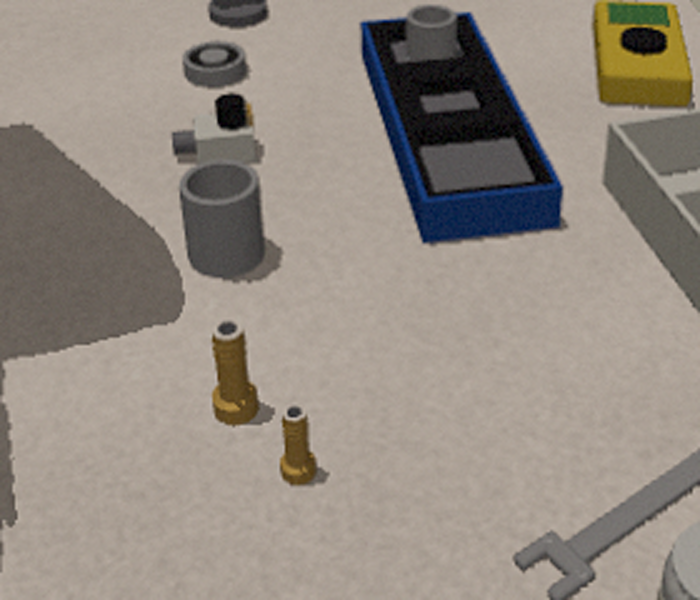

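View pics/t_c.png

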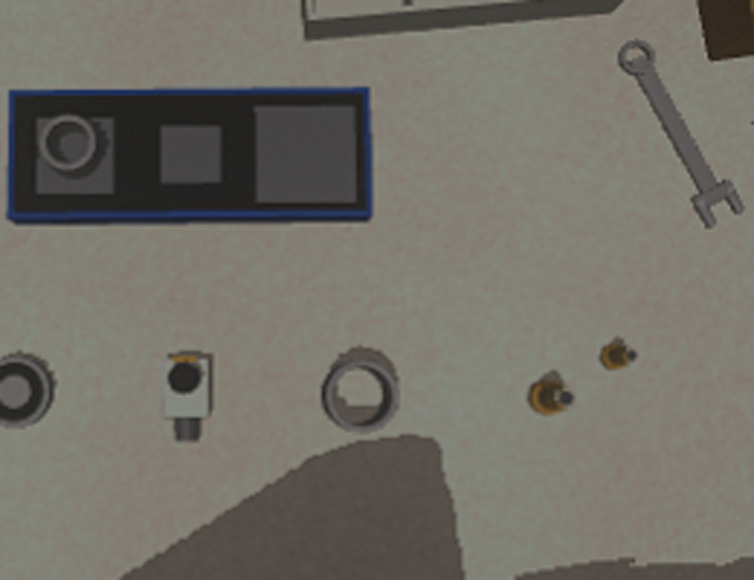

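The side crop shows the sleeve at about (260,237), the larger fitting at (263,300) and its smaller twin at (289,325). The large bay is the one nearest −y at about (360,216), and the small bay is in the middle. Next I triangulate and overlay models.

```bash
cat >> h.py <<'E'
def ring(x,y,z,r): 
    a=np.linspace(0,2*np.pi,40);return np.c_[x+r*np.cos(a),y+r*np.sin(a),0*a+z]
def sq(x,y,z,h): return np.array([[x-h,y-h,z],[x+h,y-h,z],[x+h,y+h,z],[x-h,y+h,z],[x-h,y-h,z]])
def overlay(P,curves,box,f,fn):
    x0,y0,x1,y1=box;a=cv2.resize(P["pixels"][y0:y1,x0:x1],None,fx=f,fy=f,interpolation=cv2.INTER_CUBIC)
    for c,col in curves:
        p=((proj(P,c)-[x0,y0]+.5)*f).round().astype(np.int32);cv2.polylines(a,[p],False,col,1,cv2.LINE_AA)
    return a
E
python3 - <<'E'
from h import *
np.set_printoptions(precision=4,suppress=True)
P={c:cams.grab_frame(c) for c in("side","top")}
D={(c,n):[d["at"] for d in finder.spot_point(P[c],n)] for c in P for n in N}
for n in N:
    for a in D["side",n]:
        for b in D["top",n]:
            print(n,*tri([(P["side"],a),(P["top"],b)]))
G=(0,255,0);R=(0,0,255)
s=(.4275,-.1373);f=(.419,-.296)
L=[(.626,-.0885),(.6285,.0095)]
cv=[(ring(*s,0,.03),R),(ring(*s,.07,.03),G),(ring(*f,0,.015),R),(ring(*f,.07,.008),G),
 (sq(*L[0],.04,.044),G),(sq(*L[0],.024,.044),R),(sq(*L[1],.04,.027),G),(sq(*L[1],.024,.027),R)]
t=overlay(P["top"],cv,(290,130,450,270),5,"");cv2.imwrite("pics/ov_t.png",t[:600])
t=overlay(P["side"],cv,(230,170,410,320),4,"");cv2.imwrite("pics/ov_s.png",t)
E
```

```text
sleeve_center [ 0.4223 -0.1338  0.035 ] [0.]
fitting_center [ 0.4395 -0.337   0.0769] [0.0006]
fitting_center [ 0.422  -0.2916  0.0344] [0.]
fitting_center [ 0.4596 -0.3533  0.0245] [0.]
fitting_center [ 0.4427 -0.3076 -0.0227] [0.0008]
large_bay_floor [ 0.6323 -0.086   0.021 ] [0.]
small_bay_floor [0.6292 0.0103 0.0243] [0.0001]
```

View pics/ov_t.png

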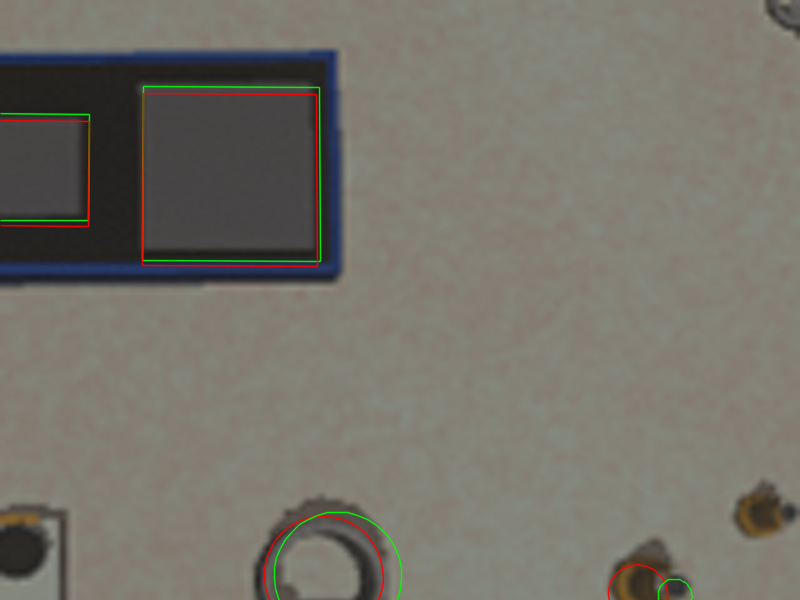

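View pics/ov_s.png

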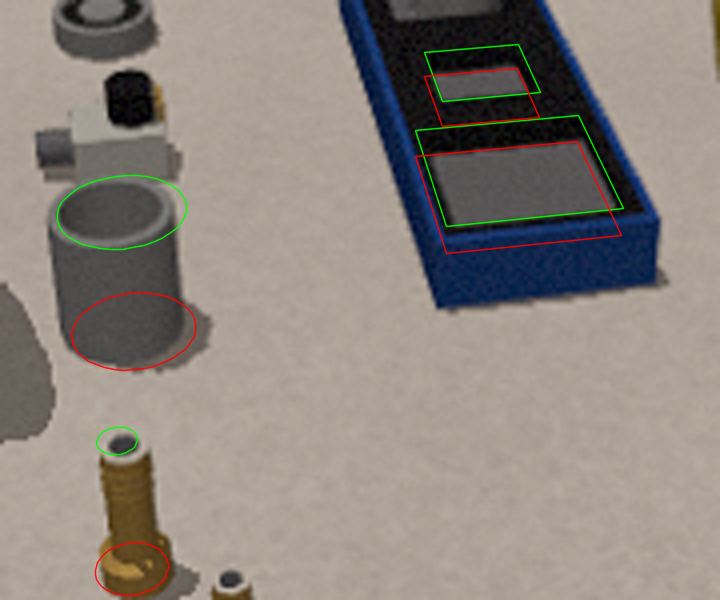

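The overlays put the objects within a few mm, but the top and side views disagree by about 5 mm. Hovering the gripper over the sleeve lets me use its known pose to check both cameras.

{"api": "send_rows", "payload": {"moves": [{"travel": [-30.65,-37.33,5.4],"turn": [0,0,-74.31],"claw": 8.54},{"travel": [-30.65,-37.33,5.4],"turn": [0,0,-74.31],"claw": 8.54},{"travel": [-30.65,-37.33,5.4],"turn": [0,0,-74.31],"claw": 8.54},{"travel": [-30.65,-37.33,5.4],"turn": [0,0,-74.31],"claw": 8.54},{"travel": [-30.65,-37.33,5.4],"turn": [0,0,-74.31],"claw": 8.54},{"travel": [-30.65,-37.33,5.4],"turn": [0,0,-74.31],"claw": 8.54},{"travel": [-30.65,-37.33,5.4],"turn": [0,0,-74.31],"claw": 8.54},{"travel": [-30.65,-37.33,5.4],"turn": [0,0,-74.31],"claw": 8.54},{"travel": [-30.65,-37.33,5.4],"turn": [0,0,-74.31],"claw": 8.54},{"travel": [-30.65,-37.33,5.4],"turn": [0,0,-74.31],"claw": 8.54},{"travel": [-30.65,-37.33,5.4],"turn": [0,0,-74.31],"claw": 8.54},{"travel": [-30.65,-37.33,5.4],"turn": [0,0,-74.31],"claw": 8.54},{"travel": [-30.65,-37.33,5.4],"turn": [0,0,-74.31],"claw": 8.54},{"travel": [-30.65,-37.33,5.4],"turn": [0,0,-74.31],"claw": 8.54},{"travel": [-30.65,-37.33,5.4],"turn": [0,0,-74.31],"claw": 8.54},{"travel": [-30.65,-37.33,5.4],"turn": [0,0,-74.31],"claw": 8.54},{"travel": [-30.65,-37.33,5.4],"turn": [0,0,-74.31],"claw": 8.54},{"travel": [-30.65,-37.33,5.4],"turn": [0,0,-74.31],"claw": 8.54}]}}

```text
time_s: 3.0
eef_pos: [0.4252, -0.1336, 0.2499]
tool_rot: [-180.0, -0.0, -0.0]
ft_force: [-0.1, 0.2, 0.2]
opening: 1.004
```

Run:
```python
from h import *
G=(0,255,0);R=(0,0,255);Y=(0,255,255)
P={c:cams.grab_frame(c) for c in("side","top")}
x,y,z=telemetry.get_state()["eef_pos"]
def rect(z,hx,hy):return np.array([[x-hx,y-hy,z],[x+hx,y-hy,z],[x+hx,y+hy,z],[x-hx,y+hy,z],[x-hx,y-hy,z]])
s=(.4235,-.131)
cv=[(rect(z-.073,.057,.011),G),(rect(z-.06,.057,.011),Y),(rect(z,.038,.0425),R),(rect(z,.0425,.038),Y),(ring(*s,0,.03),R),(ring(*s,.07,.03),G)]
a=overlay(P["top"],cv,(300,180,400,300),5,"");b=overlay(P["side"],cv,(210,140,310,260),5,"")
cv2.imwrite("pics/hov.png",cv2.resize(np.hstack([a,b]),None,fx=.8,fy=.8,interpolation=cv2.INTER_AREA))
```

```text
(no output)
```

View pics/hov.png

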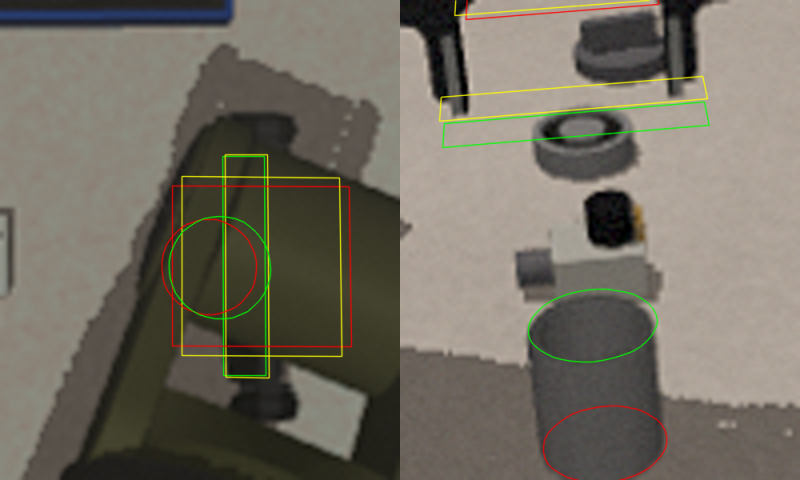

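Run:
```python
from h import *
G=(0,255,0);R=(0,0,255)
P=cams.grab_frame("top");P["pixels"]=cv2.imread("pics/top1.png")
s=(.4255,-.131);f=(.423,-.296);L=[(.630,-.0875),(.630,.0125)]
cv=[(ring(*s,0,.024),R),(ring(*s,.07,.03),G),(ring(*f,0,.015),R),(ring(*f,.07,.008),G)]
for b,h in zip(L,(.044,.027)): cv+=[(sq(*b,.04,h),G),(sq(*b,.024,h),R)]
a=overlay(P,cv,(335,215,435,265),6,"");b=overlay(P,cv,(280,140,360,190),6,"")
b=np.pad(b,((0,0),(0,120),(0,0)));cv2.imwrite("pics/ov2.png",np.vstack([b,a]))
```

```text
(no output)
```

View pics/ov2.png

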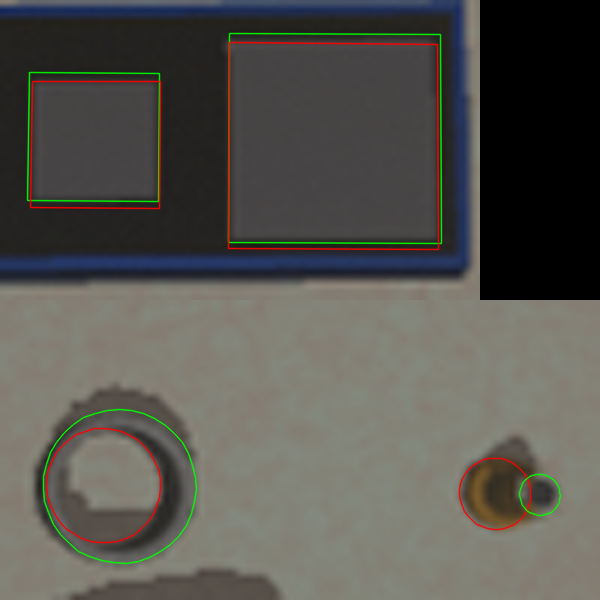

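{"api": "send_rows", "payload": {"moves": [{"travel": [0.13,-0.21,2],"turn": [0,0,0],"claw": 8.54},{"travel": [0.13,-0.21,5],"turn": [0,0,0],"claw": 8.54},{"travel": [0.13,-0.21,8],"turn": [0,0,0],"claw": 8.54},{"travel": [0.13,-0.21,11],"turn": [0,0,0],"claw": 8.54},{"travel": [0.13,-0.21,13],"turn": [0,0,0],"claw": 8.54},{"travel": [0.13,-0.21,14.5],"turn": [0,0,0],"claw": 8.54},{"travel": [0.13,-0.21,15.5],"turn": [0,0,0],"claw": 8.54},{"travel": [0.13,-0.21,15.5],"turn": [0,0,0],"claw": 8.54},{"travel": [0.13,-0.21,15.5],"turn": [0,0,0],"claw": 8.54},{"travel": [0.13,-0.21,15.5],"turn": [0,0,0],"claw": 5},{"travel": [0.13,-0.21,15.5],"turn": [0,0,0],"claw": 5},{"travel": [0.13,-0.21,15.5],"turn": [0,0,0],"claw": 5},{"travel": [0.13,-0.21,15.5],"turn": [0,0,0],"claw": 5},{"travel": [0.13,-0.21,15.5],"turn": [0,0,0],"claw": 5},{"travel": [0.13,-0.21,15.5],"turn": [0,0,0],"claw": 5}]}}

```text
time_s: 4.65
eef_pos: [0.4268, -0.1315, 0.0958]
tool_rot: [180.0, -0.0, 0.0]
ft_force: [-3.2, 1.0, 9.6]
opening: 0.684
```

{"api": "send_rows", "payload": {"moves": [{"travel": [0,0,0],"turn": [0,0,0],"claw": 5},{"travel": [0,0,0],"turn": [0,0,0],"claw": 5},{"travel": [0,0,-1],"turn": [0,0,0],"claw": 5},{"travel": [0,0,-3],"turn": [0,0,0],"claw": 5},{"travel": [0,0,-5],"turn": [0,0,0],"claw": 5},{"travel": [0,0,-7],"turn": [0,0,0],"claw": 5},{"travel": [0,0,-8.5],"turn": [0,0,0],"claw": 5},{"travel": [0,0,-9.5],"turn": [0,0,0],"claw": 5},{"travel": [0,0,-10],"turn": [0,0,0],"claw": 5},{"travel": [0,0,-10],"turn": [0,0,0],"claw": 5},{"travel": [0,0,-10],"turn": [0,0,0],"claw": 5}]}}

```text
time_s: 5.75
eef_pos: [0.4263, -0.1313, 0.1943]
tool_rot: [-180.0, 0.1, -0.0]
ft_force: [-0.4, -0.2, -5.8]
opening: 0.674
```

Run:
```python
from h import *
s=telemetry.get_state();print(s["time_s"],s["eef_pos"],s["opening"],s["ft_force"])
P=cams.grab_frame("side");x,y,z=s["eef_pos"]
cv=[(ring(x-.001,y,.1,.03),(0,0,255)),(ring(x-.001,y,.17,.03),(0,255,0))]
cv2.imwrite("pics/lift.png",overlay(P,cv,(200,130,320,260),5,""))
```

```text
5.75 [ 0.42629967 -0.13130172  0.19433602] 0.6744383466761311 [-0.39338958 -0.16863727 -5.78645715]
```

View pics/lift.png

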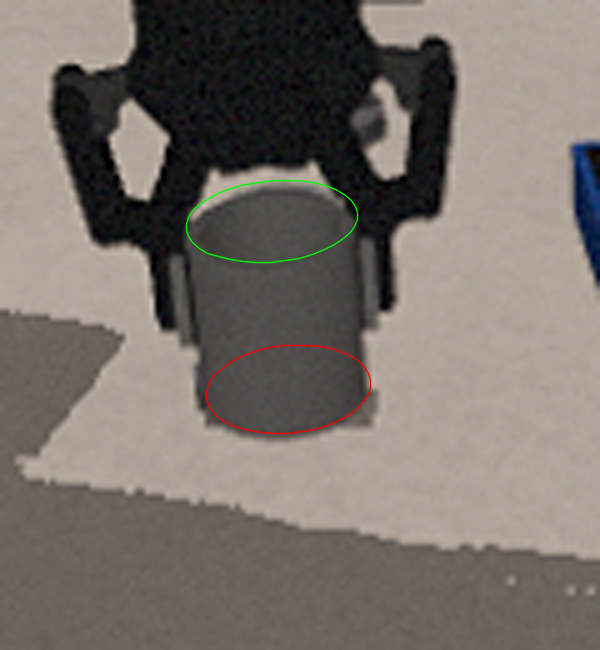

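{"api": "send_rows", "payload": {"moves": [{"travel": [2,-0.43,0],"turn": [0,0,0],"claw": 5},{"travel": [5,-1.06,0],"turn": [0,0,0],"claw": 5},{"travel": [8,-1.7,0],"turn": [0,0,0],"claw": 5},{"travel": [11,-2.34,0],"turn": [0,0,0],"claw": 5},{"travel": [14,-3,0],"turn": [0,0,0],"claw": 5},{"travel": [17,-3.6,0],"turn": [0,0,0],"claw": 5},{"travel": [19,-4.1,0],"turn": [0,0,0],"claw": 5},{"travel": [20.37,-4.33,0],"turn": [0,0,0],"claw": 5},{"travel": [20.37,-4.33,0],"turn": [0,0,0],"claw": 5},{"travel": [20.37,-4.33,0],"turn": [0,0,0],"claw": 5},{"travel": [20.37,-4.33,1.5],"turn": [0,0,0],"claw": 5},{"travel": [20.37,-4.33,3],"turn": [0,0,0],"claw": 5},{"travel": [20.37,-4.33,4.5],"turn": [0,0,0],"claw": 5},{"travel": [20.37,-4.33,5.5],"turn": [0,0,0],"claw": 5},{"travel": [20.37,-4.33,6.2],"turn": [0,0,0],"claw": 5},{"travel": [20.37,-4.33,6.7],"turn": [0,0,0],"claw": 5},{"travel": [20.37,-4.33,7],"turn": [0,0,0],"claw": 5},{"travel": [20.37,-4.33,7],"turn": [0,0,0],"claw": 5},{"travel": [20.37,-4.33,7],"turn": [0,0,0],"claw": 5}]}}

```text
time_s: 7.7
eef_pos: [0.6304, -0.0881, 0.1253]
tool_rot: [180.0, -0.0, 0.0]
ft_force: [-0.5, 0.2, -4.5]
opening: 0.671
```

{"api": "send_rows", "payload": {"moves": [{"travel": [0,0,0.15],"turn": [0,0,0],"claw": 5},{"travel": [0,0,0.3],"turn": [0,0,0],"claw": 5},{"travel": [0,0,0.4],"turn": [0,0,0],"claw": 5},{"travel": [0,0,0.5],"turn": [0,0,0],"claw": 5},{"travel": [0,0,0.5],"turn": [0,0,0],"claw": 5},{"travel": [0,0,0.5],"turn": [0,0,0],"claw": 5}]}}

```text
time_s: 8.3
eef_pos: [0.6303, -0.0881, 0.1199]
tool_rot: [180.0, -0.0, -0.0]
ft_force: [-0.3, -0.7, -3.0]
opening: 0.676
```

Run:
```python
from h import *
s=telemetry.get_state();print(s["time_s"],s["eef_pos"],s["opening"],s["ft_force"])
P=cams.grab_frame("side");x,y,z=s["eef_pos"]
cv=[(ring(x-.002,y,.024,.03),(0,0,255)),(ring(x-.002,y,.094,.03),(0,255,0)),(sq(.6275,-.0885,.04,.044),(0,255,0))]
cv2.imwrite("pics/place.png",overlay(P,cv,(300,130,420,250),5,""))
```

```text
8.3 [ 0.63026148 -0.08812695  0.1199279 ] 0.6759926628808561 [-0.27055164 -0.68494324 -3.02959795]
```

View pics/place.png

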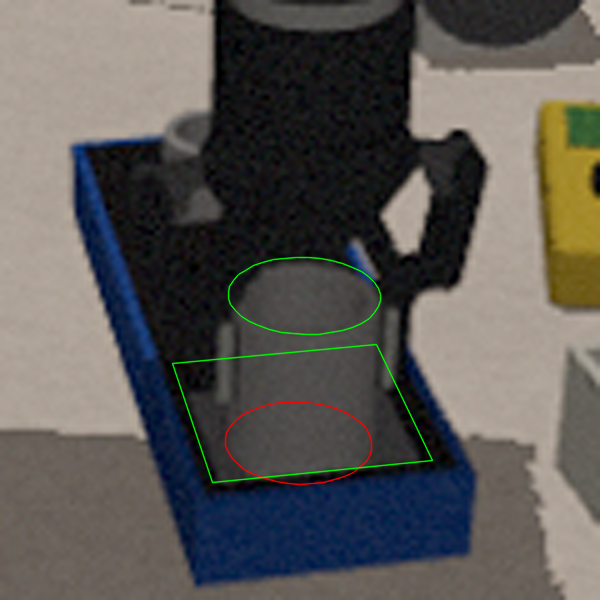

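The sleeve is inside the large pocket and well centred. I'll press lightly until it contacts the floor, then release and rise.

{"api": "send_rows", "payload": {"moves": [{"travel": [0,0,0.05],"turn": [0,0,0],"claw": 5},{"travel": [0,0,0.1],"turn": [0,0,0],"claw": 5},{"travel": [0,0,0.1],"turn": [0,0,0],"claw": 5}]}}

```text
time_s: 8.65
eef_pos: [0.6303, -0.0881, 0.1199]
tool_rot: [180.0, -0.0, 0.0]
ft_force: [-5.0, 0.8, 8.0]
opening: 0.681
```

{"api": "send_rows", "payload": {"moves": [{"travel": [0,0,0],"turn": [0,0,0],"claw": 8.54},{"travel": [0,0,0],"turn": [0,0,0],"claw": 8.54},{"travel": [0,0,0],"turn": [0,0,0],"claw": 8.54},{"travel": [0,0,0],"turn": [0,0,0],"claw": 8.54},{"travel": [0,0,0],"turn": [0,0,0],"claw": 8.54},{"travel": [0,0,0],"turn": [0,0,0],"claw": 8.54},{"travel": [0,0,-1],"turn": [0,0,0],"claw": 8.54},{"travel": [0,0,-3],"turn": [0,0,0],"claw": 8.54},{"travel": [0,0,-6],"turn": [0,0,0],"claw": 8.54},{"travel": [0,0,-9],"turn": [0,0,0],"claw": 8.54},{"travel": [0,0,-11.5],"turn": [0,0,0],"claw": 8.54},{"travel": [0,0,-13],"turn": [0,0,0],"claw": 8.54},{"travel": [0,0,-13],"turn": [0,0,0],"claw": 8.54},{"travel": [0,0,-13],"turn": [0,0,0],"claw": 8.54}]}}

```text
time_s: 10.05
eef_pos: [0.63, -0.088, 0.248]
tool_rot: [-180.0, 0.1, -0.0]
ft_force: [-0.4, 0.0, 0.5]
opening: 0.999
```

{"api": "send_rows", "payload": {"moves": [{"travel": [-2,2,0],"turn": [0,0,0],"claw": 5},{"travel": [-5,5,0],"turn": [0,0,0],"claw": 5},{"travel": [-8,8,0],"turn": [0,0,0],"claw": 5},{"travel": [-11,11,0],"turn": [0,0,0],"claw": 5},{"travel": [-14,14,0],"turn": [0,0,0],"claw": 5},{"travel": [-17,17,0],"turn": [0,0,0],"claw": 5},{"travel": [-19.5,19.5,0],"turn": [0,0,0],"claw": 5},{"travel": [-20.65,20.75,0],"turn": [0,0,0],"claw": 5},{"travel": [-20.65,20.75,2],"turn": [0,0,0],"claw": 5},{"travel": [-20.65,20.75,5],"turn": [0,0,0],"claw": 5},{"travel": [-20.65,20.75,7],"turn": [0,0,0],"claw": 5},{"travel": [-20.65,20.75,8.5],"turn": [0,0,0],"claw": 5},{"travel": [-20.65,20.75,9.0],"turn": [0,0,0],"claw": 5},{"travel": [-20.65,20.75,9.0],"turn": [0,0,0],"claw": 5},{"travel": [-20.65,20.75,9.0],"turn": [0,0,0],"claw": 5}]}}

```text
time_s: 11.55
eef_pos: [0.4238, -0.2956, 0.1592]
tool_rot: [180.0, -0.0, 0.0]
ft_force: [-0.4, -1.1, 0.0]
opening: 0.582
```

Run:
```python
from h import *
s=telemetry.get_state();print(s["time_s"],s["eef_pos"],s["opening"],s["ft_force"])
P=cams.grab_frame("side");x,y,z=s["eef_pos"]
cv=[(ring(x-.002,y,0,.015),(0,0,255)),(ring(x-.002,y,.07,.008),(0,255,0))]
a=overlay(P,cv,(210,200,310,330),4,"");P["t"]=np.array(P["t"])
b=overlay(P,[(ring(.6275,-.0885,.094,.03),(0,255,0))],(310,130,410,260),4,"")
cv2.imwrite("pics/pre.png",np.hstack([a,b]))
```

```text
11.55 [ 0.42380955 -0.29564327  0.15915926] 0.5820063787276335 [-0.44930967 -1.06037127  0.0298657 ]
```

View pics/pre.png

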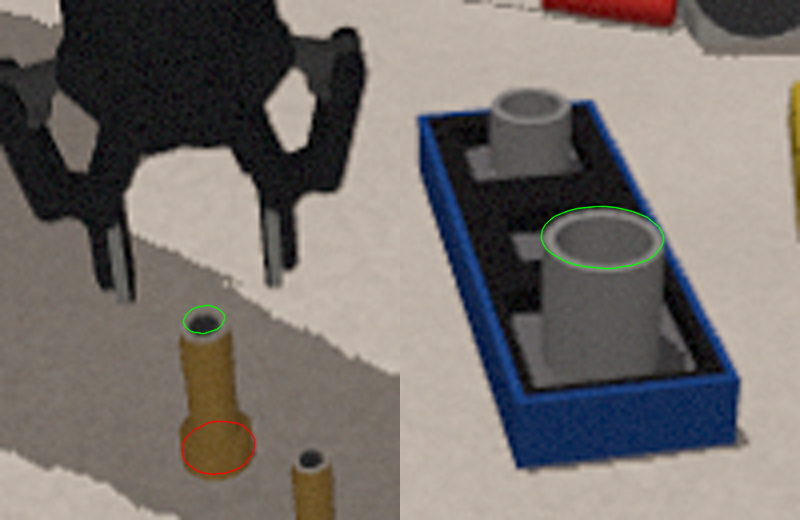

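The sleeve stands upright and centred in its bay. The fitting sits between the fingers, about 2 mm nearer −y than the tool, so I'll shift slightly before grasping.

{"api": "send_rows", "payload": {"moves": [{"travel": [0,0.15,1],"turn": [0,0,0],"claw": 5},{"travel": [0,0.15,2.5],"turn": [0,0,0],"claw": 5},{"travel": [0,0.15,4],"turn": [0,0,0],"claw": 5},{"travel": [0,0.15,5.2],"turn": [0,0,0],"claw": 5},{"travel": [0,0.15,5.8],"turn": [0,0,0],"claw": 5},{"travel": [0,0.15,5.8],"turn": [0,0,0],"claw": 5},{"travel": [0,0.15,5.8],"turn": [0,0,0],"claw": 5},{"travel": [0,0.15,5.8],"turn": [0,0,0],"claw": 3},{"travel": [0,0.15,5.8],"turn": [0,0,0],"claw": 2.3},{"travel": [0,0.15,5.8],"turn": [0,0,0],"claw": 1.5},{"travel": [0,0.15,5.8],"turn": [0,0,0],"claw": 1},{"travel": [0,0.15,5.8],"turn": [0,0,0],"claw": 1},{"travel": [0,0.15,5.8],"turn": [0,0,0],"claw": 1},{"travel": [0,0.15,5.8],"turn": [0,0,0],"claw": 1},{"travel": [0,0.15,5.8],"turn": [0,0,0],"claw": 1},{"travel": [0,0.15,5.8],"turn": [0,0,0],"claw": 1}]}}

```text
time_s: 13.2
eef_pos: [0.4239, -0.2972, 0.1015]
tool_rot: [180.0, -0.0, 0.0]
ft_force: [-1.8, 1.4, 6.5]
opening: 0.217
```

{"api": "send_rows", "payload": {"moves": [{"travel": [0,0,-1],"turn": [0,0,0],"claw": 1},{"travel": [0,0,-3],"turn": [0,0,0],"claw": 1},{"travel": [0,0,-5],"turn": [0,0,0],"claw": 1},{"travel": [0,0,-7],"turn": [0,0,0],"claw": 1},{"travel": [0,0,-9],"turn": [0,0,0],"claw": 1},{"travel": [0,0,-11],"turn": [0,0,0],"claw": 1},{"travel": [0,0,-12.5],"turn": [0,0,0],"claw": 1},{"travel": [0,0,-13],"turn": [0,0,0],"claw": 1},{"travel": [0,0,-13],"turn": [0,0,0],"claw": 1},{"travel": [0,0,-13],"turn": [0,0,0],"claw": 1}]}}

```text
time_s: 14.2
eef_pos: [0.4235, -0.2969, 0.2302]
tool_rot: [-180.0, 0.0, -0.0]
ft_force: [0.4, -0.8, -2.2]
opening: 0.216
```

Run:
```python
from h import *
s=telemetry.get_state();print(s["time_s"],s["eef_pos"],s["opening"],s["ft_force"])
P=cams.grab_frame("side");x,y,z=s["eef_pos"]
cv=[(ring(x-.002,y,z-.101,.015),(0,0,255)),(ring(x-.002,y,z-.031,.008),(0,255,0))]
cv2.imwrite("pics/lift2.png",overlay(P,cv,(200,150,320,290),4,""))
```

```text
14.2 [ 0.42348673 -0.29693063  0.23020476] 0.21608360025222476 [ 0.42455436 -0.78991489 -2.18479132]
```

View pics/lift2.png

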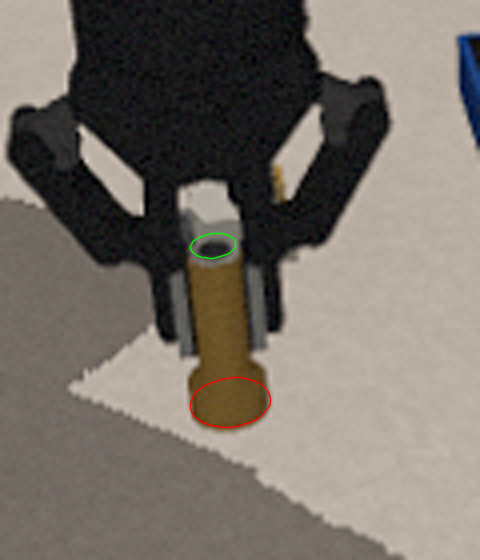

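{"api": "send_rows", "payload": {"moves": [{"travel": [1,-1.5,0],"turn": [0,0,0],"claw": 1},{"travel": [3,-4.5,0],"turn": [0,0,0],"claw": 1},{"travel": [5,-7.5,0],"turn": [0,0,0],"claw": 1},{"travel": [7,-10.5,0],"turn": [0,0,0],"claw": 1},{"travel": [9,-13.5,0],"turn": [0,0,0],"claw": 1},{"travel": [11,-16.5,0],"turn": [0,0,0],"claw": 1},{"travel": [13,-19.5,0],"turn": [0,0,0],"claw": 1},{"travel": [15,-22.5,0],"turn": [0,0,0],"claw": 1},{"travel": [17,-25.5,0],"turn": [0,0,0],"claw": 1},{"travel": [19,-28.5,0],"turn": [0,0,0],"claw": 1},{"travel": [20.2,-30.3,0],"turn": [0,0,0],"claw": 1},{"travel": [20.7,-30.9,0],"turn": [0,0,0],"claw": 1},{"travel": [20.7,-30.9,0],"turn": [0,0,0],"claw": 1},{"travel": [20.7,-30.9,1.5],"turn": [0,0,0],"claw": 1},{"travel": [20.7,-30.9,3],"turn": [0,0,0],"claw": 1},{"travel": [20.7,-30.9,4.5],"turn": [0,0,0],"claw": 1},{"travel": [20.7,-30.9,6],"turn": [0,0,0],"claw": 1},{"travel": [20.7,-30.9,7],"turn": [0,0,0],"claw": 1},{"travel": [20.7,-30.9,7],"turn": [0,0,0],"claw": 1},{"travel": [20.7,-30.9,7],"turn": [0,0,0],"claw": 1}]}}

```text
time_s: 16.25
eef_pos: [0.6309, 0.0119, 0.161]
tool_rot: [-180.0, -0.0, -0.0]
ft_force: [0.2, -0.2, -2.0]
opening: 0.222
```

Run:
```python
from h import *
s=telemetry.get_state();print(s["time_s"],s["eef_pos"],s["opening"],s["ft_force"])
P=cams.grab_frame("side");x,y,z=s["eef_pos"]
cv=[(ring(x-.002,y,z-.1015,.015),(0,0,255)),(sq(.6285,.0115,.04,.027),(0,255,0))]
cv2.imwrite("pics/pl2.png",overlay(P,cv,(300,110,420,240),5,"")[:600])
```

```text
16.25 [0.63088165 0.01187724 0.16103246] 0.22199311246182304 [ 0.182475   -0.23304004 -2.02304492]
```

View pics/pl2.png

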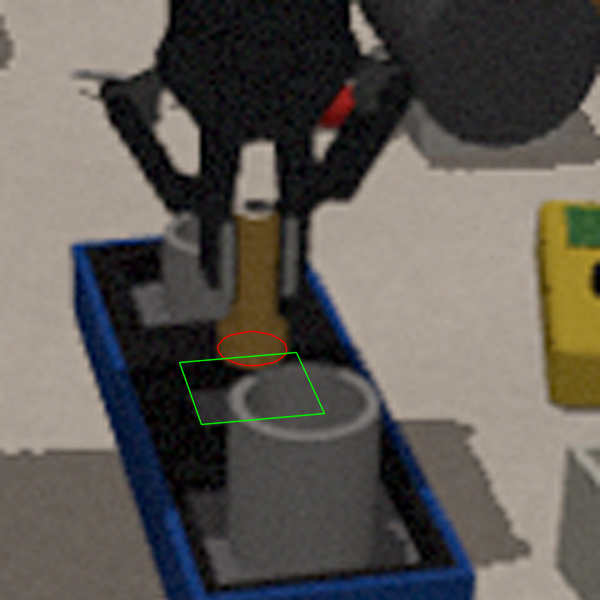

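{"api": "send_rows", "payload": {"moves": [{"travel": [0,0,1],"turn": [0,0,0],"claw": 1},{"travel": [0,0,2],"turn": [0,0,0],"claw": 1},{"travel": [0,0,2.6],"turn": [0,0,0],"claw": 1},{"travel": [0,0,3],"turn": [0,0,0],"claw": 1},{"travel": [0,0,3.2],"turn": [0,0,0],"claw": 1},{"travel": [0,0,3.4],"turn": [0,0,0],"claw": 1},{"travel": [0,0,3.4],"turn": [0,0,0],"claw": 1},{"travel": [0,0,3.4],"turn": [0,0,0],"claw": 1}]}}

```text
time_s: 17.1
eef_pos: [0.6308, 0.0119, 0.1271]
tool_rot: [180.0, -0.0, -0.0]
ft_force: [0.2, 0.7, -0.3]
opening: 0.219
```

{"api": "send_rows", "payload": {"moves": [{"travel": [0,0,0.08],"turn": [0,0,0],"claw": 1},{"travel": [0,0,0.16],"turn": [0,0,0],"claw": 1},{"travel": [0,0,0.16],"turn": [0,0,0],"claw": 1},{"travel": [0,0,0.16],"turn": [0,0,0],"claw": 1}]}}

```text
time_s: 17.5
eef_pos: [0.6308, 0.0119, 0.1255]
tool_rot: [-180.0, -0.0, -0.0]
ft_force: [-0.5, 0.1, 2.4]
opening: 0.22
```

Light floor contact at the expected height (TCP z 0.1255). Releasing to a moderate opening and rising.

{"api": "send_rows", "payload": {"moves": [{"travel": [0,0,0],"turn": [0,0,0],"claw": 2.6},{"travel": [0,0,0],"turn": [0,0,0],"claw": 3.5},{"travel": [0,0,0],"turn": [0,0,0],"claw": 4.5},{"travel": [0,0,0],"turn": [0,0,0],"claw": 5.5},{"travel": [0,0,0],"turn": [0,0,0],"claw": 5.5},{"travel": [0,0,0],"turn": [0,0,0],"claw": 5.5},{"travel": [0,0,-1],"turn": [0,0,0],"claw": 5.5},{"travel": [0,0,-3],"turn": [0,0,0],"claw": 5.5},{"travel": [0,0,-6],"turn": [0,0,0],"claw": 5.5},{"travel": [0,0,-9],"turn": [0,0,0],"claw": 5.5},{"travel": [0,0,-12],"turn": [0,0,0],"claw": 5.5},{"travel": [0,0,-14],"turn": [0,0,0],"claw": 5.5},{"travel": [0,0,-15],"turn": [0,0,0],"claw": 5.5},{"travel": [0,0,-15],"turn": [0,0,0],"claw": 5.5},{"travel": [0,0,-15],"turn": [0,0,0],"claw": 5.5}]}}

```text
time_s: 19.0
eef_pos: [0.6305, 0.0119, 0.2743]
tool_rot: [-180.0, 0.1, -0.0]
ft_force: [-0.6, -0.3, -0.3]
opening: 0.645
```

Run:
```python
from h import *
s=telemetry.get_state();print(s["time_s"],s["eef_pos"],s["opening"],s["ft_force"])
P=cams.grab_frame("side")
cv=[(ring(.6285,.012,.094,.01),(0,255,0)),(ring(.628,-.088,.094,.03),(0,255,0))]
cv2.imwrite("pics/end.png",overlay(P,cv,(300,110,420,240),5,"")[:600])
```

```text
19.0 [0.63049055 0.01192271 0.27431278] 0.6454206129991823 [-0.64656505 -0.28432434 -0.33807035]
```

View pics/end.png

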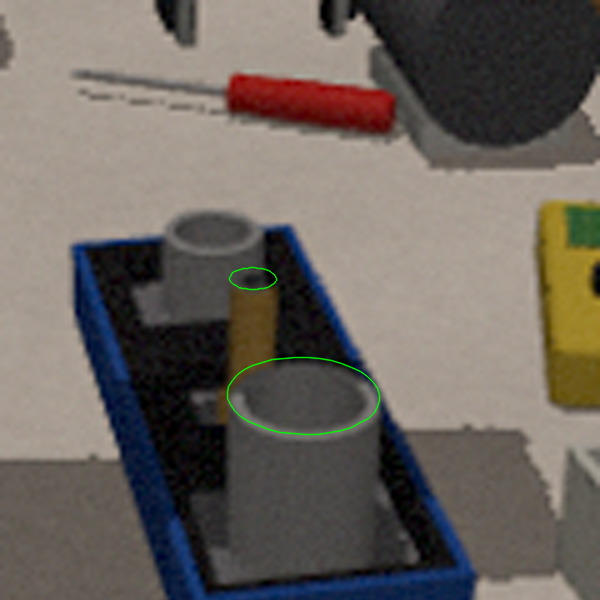

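Both parts stand upright at the expected positions and heights, and the gripper is well clear.

```bash
python3 -c "from plant import order; print(order.finish_job())"
```

```text
the job is handed in; nothing more can be done
None
```

Both parts are in the tote: the steel sleeve stands in the large compartment, and the larger of the two brass fittings stands foot down in the small one. I released both and handed the job in at about 19 s of the 56 s allowed; no verdict is reported.

- **Forces and release:** Both parts touched the floor lightly before release, with force readings of about 8 N for the sleeve and 2.4 N for the fitting. Both stood at the expected height, and the gripper ended about 15 cm above its release height.
- **Final picture:** In the last side view both tops line up with the predicted positions to within a few mm, and neither part looks tilted. The sleeve hides the fitting's foot there, so that part was checked only by height, contact force and its upright stem.
- **Disagreement:** The top and side cameras differed by up to about 5 mm in x on the tote and about 8 mm in y on the sleeve. I corrected the side view by about 2–3 mm using the gripper's known position, which brought the tote to within about 2 mm. The sleeve's y stayed unsure by about 4 mm before the grasp, within the allowed tolerance.
- **Final top view:** I did not take one after placing.

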